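# Put the specimen jars into their holders

## Task

Set up the donation station: pick out the four white specimen jars and stand each one upright on the floor of the holder made for it, round in round and square in square, large in large and small in small. Set them down without dropping or tipping them, and leave the two amber bottles where they stand.

Things in the scene. Friction and masses are not known exactly. Their poses are not given: they have to be found in the camera images.
- round_large: large round specimen jar, loose, standing upright: white plastic, round (cylindrical) body 56 mm in diameter, straight-sided for the lower 76 mm, then a white round screw cap 39 mm in diameter, 90 mm tall in all; closed, rigid, 0.05 to 0.25 kg. Origin: centre of its underside, z up.
- round_small: small round specimen jar, loose, standing upright: white plastic, round (cylindrical) body 32 mm in diameter, straight-sided for the lower 62 mm, then a white round screw cap 22 mm in diameter, 76 mm tall in all; closed, rigid, 0.05 to 0.25 kg. Origin: centre of its underside, z up.
- square_large: large square specimen jar, loose, standing upright: white plastic, square body 56 x 56 mm, its sides along its x and y axes, straight-sided for the lower 76 mm, then a white round screw cap 39 mm in diameter, 90 mm tall in all; closed, rigid, 0.05 to 0.25 kg. Origin: centre of its underside, z up.
- square_small: small square specimen jar, loose, standing upright: white plastic, square body 32 x 32 mm, its sides along its x and y axes, straight-sided for the lower 62 mm, then a white round screw cap 22 mm in diameter, 76 mm tall in all; closed, rigid, 0.05 to 0.25 kg. Origin: centre of its underside, z up.
- holder_round_large: holder for the large round jar, fixed to the bench: low open cup of dark metal, round, 72 mm inside diameter, 80 mm outside, walls 4 mm thick, rim 20 mm above the bench, inner floor 4 mm above the bench. Origin: centre of its underside, at bench height, z up.
- holder_round_small: holder for the small round jar, fixed to the bench: low open cup of dark metal, round, 48 mm inside diameter, 56 mm outside, walls 4 mm thick, rim 20 mm above the bench, inner floor 4 mm above the bench. Origin: centre of its underside, at bench height, z up.
- holder_square_large: holder for the large square jar, fixed to the bench: low open cup of dark metal, square, 72 x 72 mm inside, 80 x 80 mm outside, its sides along its x and y axes, walls 4 mm thick, rim 20 mm above the bench, inner floor 4 mm above the bench. Origin: centre of its underside, at bench height, z up.
- holder_square_small: holder for the small square jar, fixed to the bench: low open cup of dark metal, square, 48 x 48 mm inside, 56 x 56 mm outside, its sides along its x and y axes, walls 4 mm thick, rim 20 mm above the bench, inner floor 4 mm above the bench. Origin: centre of its underside, at bench height, z up.
- amber_a: amber glass bottle with a white cap, 38 mm in diameter, 88 mm tall, loose, standing among the jars on the -y (right) side as the robot sees it; to be left alone. Origin: centre of its underside, z up.
- amber_b: amber glass bottle with a white cap, 38 mm in diameter, 88 mm tall, loose, standing among the jars on the +y (left) side as the robot sees it; to be left alone. Origin: centre of its underside, z up.
Not all that is in view belongs to the job. Leave any blue or green look-alike of the holder_square_large alone.

How it is judged (in metres and radians):
At the end, for the whole second after the job is handed in: Each of the four jars stands in its own holder (centres within 13 mm horizontally, jar underside between 0 and 8 mm above the holder's underside, so resting on its 4 mm floor), upright within 0.1 rad, at rest and released (horizontal distance between round_large and holder_round_large below 0.013 m and z of round_large in the frame of holder_round_large between 0 and 0.008 m and angle between each of round_large, round_small, square_large, square_small's own z axis and vertical below 0.1 rad and linear speed of each of round_large, round_small, square_large, square_small below 0.02 m/s and angular speed of each of round_large, round_small, square_large, square_small below 0.2 rad/s and contact force between each of round_large, round_small, square_large, square_small and the fingers below 0.1 N and horizontal distance between round_small and holder_round_small below 0.013 m and z of round_small in the frame of holder_round_small between 0 and 0.008 m and horizontal distance between square_large and holder_square_large below 0.013 m and z of square_large in the frame of holder_square_large between 0 and 0.008 m and horizontal distance between square_small and holder_square_small below 0.013 m and z of square_small in the frame of holder_square_small between 0 and 0.008 m); the robot touches nothing.
It fails at once if a jar is tipped over (more than 45 degrees) (angle between any of round_large, round_small, square_large, square_small's own z axis and vertical above 0.8 rad).
It fails at once if a jar is dropped from more than about 3 cm ((linear speed of round_large above 0.8 m/s and contact force between round_large and the fingers below 0.05 N) or (linear speed of round_small above 0.8 m/s and contact force between round_small and the fingers below 0.05 N) or (linear speed of square_large above 0.8 m/s and contact force between square_large and the fingers below 0.05 N) or (linear speed of square_small above 0.8 m/s and contact force between square_small and the fingers below 0.05 N)).
It fails at once if an amber bottle is shifted more than 2 cm or knocked over (distance of any of amber_a, amber_b from where it was at the start of the episode above 0.02 m or angle between any of amber_a, amber_b's own z axis and vertical above 0.4 rad).
It also fails if it takes over 112 s, if anything falls off the work surface, if the arm or the gripper's body presses on something with over 40 N, if the wrist force passes 120 N, or if a joint passes its speed limit or range.

## Robot

A 6-joint arm with a two-finger parallel gripper is mounted at the origin on the work surface. World frame = base frame: x ahead of the robot, y to its left, z up, the work surface at z = 0. Lengths are in mm, angles in rad, forces in N, time in s.
With the tool pointing down it reaches from about 300 to 775 mm from the base axis. Payload 14.6 kg.
Tool frame: the origin (TCP) lies midway between the tips of the shut fingers; the grasp point (between the pads) lies 19 mm behind it (manip.hold_point_z is the distance from the TCP to the grasp point, in mm); z points along the fingers, y is the direction in which the jaws open and shut (so a half turn about z gives the same grasp; the last joint's range is limited). The gripper opens to 94 mm and grips with 3 to 60 N. Pads are 16 mm wide; open, the fingers measure 119 mm over their backs; the gripper's body (75 mm by 177 mm) begins 78 mm behind the grasp point.
Start: joints at [-1.289, 0.3, 1.521, -0, 1.321, -0.067], TCP at [187.966, -516.873, 205.446] pointing down, gripper open.
Joint ranges: [-3.03, 3.03], [-0.79, 2.21], [0.23, 2.52], [-1.04, 4.18], [0, 3.07], [-2.55, 2.55]. Speed limits (rad/s): [2.22, 2.22, 2.57, 3.14, 3.14, 3.14].

## Interface

Orientations are given as [roll, pitch, yaw] about the fixed x, y, z axes, in that order (R = Rz(yaw) Ry(pitch) Rx(roll)).
In Python, from cell import manip gives the robot as it stands.
- The arm moves only by the shell command python3 -m crank 'ROWS' [OPENING] [FORCE]. ROWS is JSON, a list of rows, each an object with "offset": the shift along the world's x, y, z in m, a list of three; "spin": the turn about the world's z in degrees. In form: [{"offset": [dx, dy, dz], "spin": spin}, ...]. A call has exactly 8 rows; each row is the pose to reach, as a shift and turn from the pose measured when the call began; what a row does not reach only later rows make up. A row lasts 1/12 s, in which the tool goes at most 41.7 mm and 7.16 degrees, less where a joint would pass 70% of its speed; a pose out of reach is approached as far as the arm can. A call with a gripper value outside its range is refused whole. OPENING is the opening, from 0 (shut) to 1 (fully open), set as the call begins (- or left out, the last holds). The fingers move at their own pace and stop on an object; FORCE is the grip in N (left out, the last holds). Time passes only in rows, so rows that repeat a pose let the fingers close, or fill a call up. It gives the time, the measured TCP pose, the force and the opening at its end, in the units of the state.
- manip.read_state(): the state, without advancing time (a new reading comes with each control period).
- manip.camera(name): name is "scene" or "side" or "wrist"; returns a dict with "pixels" (384x512x3 uint8, red, green, blue), "fx", "fy", "cx", "cy" (pixels), "extrinsics" (4x4, takes a point from world to camera coordinates); the wrist camera has in their place "hand_eye" (4x4, takes a point from camera to tool coordinates, whose origin is the TCP and whose axes are the flange's). Camera axes: x right, y down, z forward; pixel columns grow to the right and rows downward; lengths in mm; the calibration is good to about 2 mm. The wrist camera is an equidistant fisheye: a pixel r from the principal point sees the ray r / f radians off the axis. A picture is of the moment at which its call begins: read the wrist's pose just before it. There is no depth.
- manip.sign_off(): hands the job in, once; it reports no verdict.
Trained networks look in a picture, given as the dict that the camera call returned (one of the last four; its "shot" number tells which), for a name from the list of things; names that differ only in an ending like _2 or _b are one class to them, and where a whole thing is asked for, a point or a joint stands for the part that bears it (a point fixed in the world has none). Each returns a list of dicts, best first, with "conf" (0 to 1); they miss things now and then, are a little off and sometimes report something else, mostly with a low value. They report only what shows in the picture. A call takes as long as a camera call. They do not tell look-alikes from the thing itself.
- manip.search_frame(picture, name): "location" ([x, y, z] in mm, in world coordinates, good to about 4 mm: the middle of the surface that is visible of it).
- manip.masks_of(picture, name): "mask" (384x512 bool, what is visible of it).
The state is a dict: "clock": time; "joints": joint angles; "qd": joint speeds; "effort": joint torques, N m; "eef_pos": TCP position; "eef_rot": TCP orientation; "wrist_force": force on the tool from outside, world axes, zero at the start; "moment": the same for the moment, N m; "finger_gap": finger opening in mm.
Only numpy, scipy, OpenCV 4.12 (cv2) and the standard library are available. Lean on these libraries where they do the work, as an engineer would, in place of code of your own. Each camera call takes 0.05 s, during which the arm holds its last target. There are 200 camera calls.

## Working session

There is one attempt and no reset: what is moved stays moved. The work goes in short steps, Python scripts to look and compute and a shell command to move; the robot and the scene stay as the last step left them, time stands still between calls to the robot, and variables do not carry over. Pictures are saved under pics/ and viewed, about 12 in all and at most 16, crops included, and the job is handed in when it is done.

```bash
ls; mkdir -p pics
cat > h.py <<'E'
import numpy as np, cv2
from cell import manip
def save(p,n): cv2.imwrite('pics/'+n,p['pixels'][:,:,::-1])
E
python3 - <<'E'
from h import *
s=manip.read_state();print(s)
names=['round_large','round_small','square_large','square_small','holder_round_large','holder_round_small','holder_square_large','holder_square_small','amber_a']
ims=[]
for c in ['scene','side']:
    p=manip.camera(c); ims.append(p['pixels'])
    print(c,p['fx'],p['cx'],p['cy'],np.round(p['extrinsics'],3).tolist())
    for n in names:
        print(n,[(round(r['conf'],2),np.round(r['location']).tolist()) for r in manip.search_frame(p,n)][:4])
    save(p,c+'0.png')
E
```

```text
pics
{'clock': 0.0, 'joints': array([-1.28860797e+00,  3.00460550e-01,  1.52162173e+00, -2.91891675e-05,
        1.32071965e+00, -6.65822090e-02]), 'qd': array([-0.0010077 , -0.00117881, -0.0017721 ,  0.00061719, -0.00228699,
        0.00158269]), 'effort': array([ 8.76952035e-04, -5.31806231e+01, -3.52738667e+01,  7.08495034e-02,
        2.44282099e-02, -1.36215681e-04]), 'eef_pos': array([ 187.87789864, -516.61152911,  204.87493007]), 'eef_rot': array([-3.14038417e+00, -5.22470963e-05,  3.48777779e-01]), 'wrist_force': array([ 0.53444033,  0.25696636, -0.35825011]), 'moment': array([-0.01959044, -0.01591559,  0.02635617]), 'finger_gap': 93.65450691623384}
scene 499.69476139967753 254.74612682266172 192.93072191697095 [[-0.628, 0.778, 0.005, 290.566], [0.512, 0.418, -0.75, -310.11], [-0.586, -0.468, -0.661, 1917.195], [0.0, 0.0, 0.0, 1.0]]
round_large [(0.75, [650.0, 115.0, 59.0]), (0.34, [490.0, 128.0, 56.0])]
round_small [(0.58, [480.0, 291.0, 44.0]), (0.31, [640.0, -94.0, 52.0])]
square_large [(0.89, [487.0, 130.0, 56.0])]
square_small [(0.57, [645.0, -96.0, 51.0])]
holder_round_
[... 394 characters left out ...]
31017 262.42587884366804 192.25404493271444 [[-0.925, -0.379, 0.014, 549.953], [-0.24, 0.555, -0.797, 82.803], [0.294, -0.74, -0.604, 1015.523], [0.0, 0.0, 0.0, 1.0]]
round_large [(0.65, [624.0, 124.0, 59.0]), (0.45, [635.0, 293.0, 4.0])]
round_small [(0.56, [474.0, 294.0, 43.0])]
square_large [(0.91, [462.0, 146.0, 56.0])]
square_small [(0.58, [630.0, -89.0, 43.0])]
holder_round_large [(0.85, [448.0, -288.0, 9.0])]
holder_round_small [(0.81, [450.0, -118.0, 13.0])]
holder_square_large [(0.88, [534.0, 514.0, 4.0]), (0.79, [638.0, 296.0, 4.0]), (0.73, [676.0, 440.0, 4.0])]
holder_square_small [(0.51, [629.0, -300.0, 14.0])]
amber_a [(0.71, [542.0, -179.0, 41.0]), (0.58, [536.0, 210.0, 46.0])]
```

View pics/scene0.png

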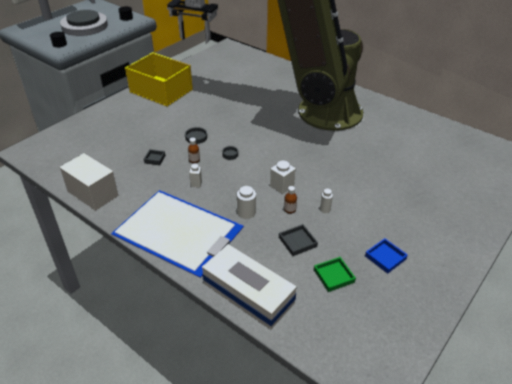

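View pics/side0.png

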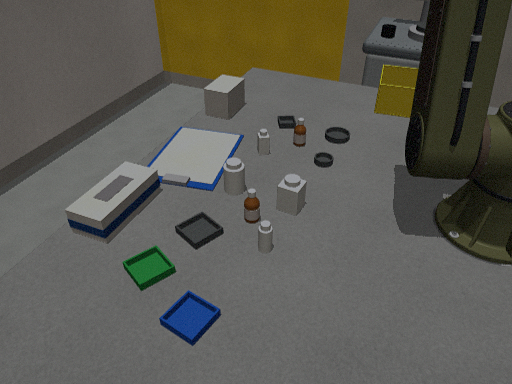

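Scene and side views agree: the dark square holder (scene px 298,240; side px 199,230) is the real large one, since blue and green are the look-alikes. The jars are at scene (246,202), (284,176), (327,201) and (196,176), with the ambers at (194,152) and (291,201). Next I fit silhouettes in both views.

```bash
cat >> h.py <<'E'
from scipy.optimize import least_squares
from scipy.spatial.transform import Rotation as R
A0={'round_large':(640,118),'round_small':(478,292),'square_large':(478,134),'square_small':(638,-93),
'holder_round_large':(446,-286),'holder_round_small':(447,-122),'holder_square_large':(634,293),'holder_square_small':(627,-302),'amber_a':(550,-180),'amber_b':(545,205)}
def ring(r,z,sq):
    a=np.linspace(0,2*np.pi,33)[:-1]
    q=np.c_[np.cos(a),np.sin(a)]*r if not sq else np.array([[r,r],[-r,r],[-r,-r],[r,-r]])
    return np.c_[q,np.full(len(q),z)]
def model(n):
    sq='square' in n; L='large' in n
    if 'amber' in n: return np.r_[ring(19,0,0),ring(19,50,0),ring(11,88,0)]
    if 'holder' in n: r=40 if L else 28; return np.r_[ring(r,0,sq),ring(r,20,sq)]
    r,h,c,H=(28,76,19.5,90) if L else (16,62,11,76)
    return np.r_[ring(r,0,sq),ring(r,h,sq),ring(c,H,0)]
def view(name):
    s=manip.read_state(); p=manip.camera(name)
    if name=='wrist':
        T=np.eye(4);T[:3,:3]=R.from_euler('xyz',s['eef_rot']).as_matrix();T[:3,3]=s['eef_pos']
        p['W']=np.linalg.inv(T@p['hand_eye'])
    else: p['W']=np.array(p['extrinsics'])
    p['fish']=name=='wrist'; return p
def proj(p,X):
    c=np.atleast_2d(X)@p['W'][:3,:3].T+p['W'][:3,3]
    if p['fish']:
        r=np.hypot(c[:,0],c[:,1]);k=np.arctan2(r,c[:,2])/np.maximum(r,1e-9)
    else: k=1/c[:,2]
    return np.c_[p['fx']*c[:,0]*k+p['cx'],p['fy']*c[:,1]*k+p['cy']]
D=np.array([[np.cos(a),np.sin(a)] for a in np.linspace(0,2*np.pi,24,endpoint=False)])
def getmask(p,n,a=None):
    q=proj(p,[*(a or A0[n]),10 if 'holder' in n else 40])[0]
    best=None
    for r in manip.masks_of(p,n):
        m=np.array(r['mask'],np.uint8)
        k,l,st,ce=cv2.connectedComponentsWithStats(m)
        if k<2: continue
        i=1+np.argmax(st[1:,4]); d=np.hypot(*(ce[i]-q))
        if best is None or d<best[0]: best=(d,l==i,r['conf'])
    if best is None or best[0]>(60 if p['fish'] else 25): return None
    return best[1:]
def fit(n,ps,z=None,a=None):
    """silhouette support-function fit: x,y,(z),yaw"""
    obs=[]
    for p in ps:
        m=getmask(p,n,a)
        if m is None: continue
        v,u=np.nonzero(m[0]); obs.append((p,((np.c_[u,v])@D.T).max(0)+0.4))
    if not obs: return None
    M=model(n); best=None
    for y0 in ([0,.5,1,-.5] if 'square' in n else [0]):
        def res(t):
            X=M@R.from_euler('z',t[3]).as_matrix().T+[t[0],t[1],t[2] if z is None else z]
            return np.concatenate([(proj(p,X)@D.T).max(0)-o for p,o in obs]+[[0.01*(t[2]),0]])
        f=least_squares(res,[*(a or A0[n]),0,y0],loss='soft_l1',x_scale=[10,10,10,.2])
        if best is None or f.cost<best.cost: best=f
    t=best.x.copy(); yaw=(np.degrees(t[3])+45)%90-45
    return len(obs),np.round([t[0],t[1],t[2],yaw],1),round(float(np.sqrt(np.mean(best.fun**2))),2)
E
python3 - <<'E'
from h import *
ps=[view('scene'),view('side')]
for n in A0: print(n,fit(n,ps),fit(n,ps,z=0))
E
```

```text
round_large (2, array([633.2, 104.7,  -1.2,  22.7]), 0.83) (2, array([633.3, 105.3,   0. ,  11.4]), 0.86)
round_small (2, array([473. , 280.1,  -1.7,  36.9]), 0.44) (2, array([473. , 281.1,   0. ,  25.5]), 0.51)
square_large (2, array([469.7, 113.8,  -1.6,  -4.5]), 1.27) (2, array([469.6, 114.8,  -0. ,  -4.8]), 1.27)
square_small (2, array([ 634.7, -102.2,   -1.2,   28.1]), 1.23) (2, array([ 634.7, -101.2,   -0. ,   28.3]), 1.21)
holder_round_large (2, array([ 4.490e+02, -2.816e+02, -1.000e-01,  1.770e+01]), 0.69) (2, array([ 449.1, -281.6,    0. ,   17.7]), 0.69)
holder_round_small (2, array([ 449.5, -119.9,   -1.6,   32.9]), 0.49) (2, array([ 449.8, -118.6,   -0. ,  -27.8]), 0.52)
holder_square_large (2, array([635.4, 294.2,  -1.1, -23.6]), 0.59) (2, array([635.3, 294.8,   0. , -23.5]), 0.61)
holder_square_small (2, array([ 628.6, -303.4,   -2.5,   27. ]), 0.83) (2, array([ 628.5, -301.2,    0. ,   26.8]), 0.86)
amber_a (2, array([ 548.3, -195. ,   -2.9,    7.5]), 0.98) (2, array([ 548.5, -192.5,    0. ,   44.9]), 1.03)
amber_b (2, array([540.7, 197.8,  -3.1, -14.7]), 0.77) (2, array([540.7, 199.6,  -0. , -36.4]), 0.88)
```

Fitted heights come out within 3 mm of bench level in every case, so the positions are usable. I move over square_small first.

```bash
python3 -m crank '[{"offset":[0.028,0.026,0],"spin":1},{"offset":[0.056,0.052,0],"spin":2},{"offset":[0.084,0.078,0],"spin":3},{"offset":[0.112,0.104,0],"spin":4},{"offset":[0.140,0.130,0],"spin":5},{"offset":[0.168,0.156,0],"spin":6},{"offset":[0.196,0.182,0],"spin":7},{"offset":[0.224,0.208,0],"spin":8}]' 1 25
python3 -m crank '[{"offset":[0.028,0.026,0],"spin":0},{"offset":[0.056,0.052,0],"spin":0},{"offset":[0.084,0.078,0],"spin":0},{"offset":[0.112,0.104,0],"spin":0},{"offset":[0.140,0.130,0],"spin":0},{"offset":[0.168,0.156,0],"spin":0},{"offset":[0.190,0.180,0],"spin":0},{"offset":[0.190,0.180,0],"spin":0}]'
```

```text
clock: 3.77
eef_pos: [413.1, -307.4, 205.7]
eef_rot: [3.141, -0.0, 0.489]
wrist_force: [-0.3, -0.3, 0.7]
finger_gap: 94.1
clock: 4.43
eef_pos: [605.7, -123.1, 205.0]
eef_rot: [-3.141, -0.0, 0.493]
wrist_force: [-0.6, 1.0, 0.5]
finger_gap: 93.8
```

Run:
```python
from h import *
p=view('wrist');save(p,'w1.png')
print(manip.read_state()['eef_pos'],manip.read_state()['eef_rot'],p['fx'],p['cx'],p['cy'],np.round(p['hand_eye'],2).tolist())
for n in ['square_small','amber_a','holder_square_small','holder_round_small','round_large']: print(n,fit(n,[p]),fit(n,[p],z=0))
```

```text
[ 604.21777699 -125.13499862  204.93632536] [-3.14135032e+00  2.97620320e-04  4.92569661e-01] 297.3186396354542 259.2368178269914 192.34156552315272 [[-0.0, -0.96, -0.29, 83.22], [1.0, -0.0, -0.0, -0.88], [0.0, -0.29, 0.96, -180.15], [0.0, 0.0, 0.0, 1.0]]
square_small (1, array([ 630.7, -101.8,  -18.2,   33.2]), 0.46) (1, array([ 633.5, -100.9,    0. ,   32.9]), 1.02)
amber_a (1, array([ 5.360e+02, -2.015e+02, -2.780e+01, -2.000e-01]), 0.54) (1, array([ 547.3, -192.2,    0. ,   44.9]), 1.66)
holder_square_small (1, array([ 627.5, -300. ,   -0.7,   29.6]), 0.32) (1, array([ 627.6, -299.6,    0. ,   29.6]), 0.32)
holder_round_small (1, array([ 448.2, -119.3,    3. ,    1.2]), 0.42) (1, array([ 446.4, -119.6,    0. ,    8.3]), 0.45)
round_large (1, array([6.323e+02, 1.065e+02, 2.000e-01, 4.500e+00]), 0.38) (1, array([632.3, 106.6,   0. ,  -6.7]), 0.38)
```

View pics/w1.png

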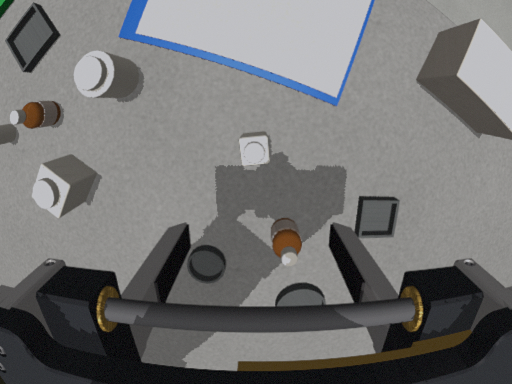

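The wrist view shows square_small at px (255,150), clear of amber_a at (287,240), and the white box well beyond its holder at (376,215). The fit agrees with the fixed cameras: (633.5, −101). I align above it and descend partway.

```bash
python3 -m crank '[{"offset":[0.010,0.008,0],"spin":1},{"offset":[0.020,0.016,0],"spin":2},{"offset":[0.029,0.024,0],"spin":2.5},{"offset":[0.029,0.024,-0.02],"spin":2.5},{"offset":[0.029,0.024,-0.045],"spin":2.5},{"offset":[0.029,0.024,-0.070],"spin":2.5},{"offset":[0.029,0.024,-0.080],"spin":2.5},{"offset":[0.029,0.024,-0.080],"spin":2.5}]' 0.85
python3 - <<'E'
from h import *
p=view('wrist');print(manip.read_state()['eef_pos'],manip.read_state()['eef_rot'])
for n in ['square_small','holder_square_small']: print(n,fit(n,[p]),fit(n,[p],z=0))
E
```

```text
clock: 5.65
eef_pos: [630.8, -103.8, 123.5]
eef_rot: [-3.139, 0.003, 0.532]
wrist_force: [-0.2, -0.1, -0.2]
finger_gap: 79.8
[ 631.65831916 -103.91782788  125.64508166] [-3.14127695e+00  6.08970511e-04  5.31951658e-01]
square_small (1, array([ 629.6, -102.8,  -13.3,   34.8]), 0.45) (1, array([ 633.3, -100.9,    0. ,   33.8]), 1.28)
holder_square_small (1, array([ 623.7, -323.4,  -32.8,   31. ]), 2.63) (1, array([ 630. , -299.6,    0. ,   27.3]), 4.29)
```

```bash
python3 -m crank '[{"offset":[0.002,0.003,-0.01],"spin":1},{"offset":[0.002,0.003,-0.03],"spin":1},{"offset":[0.002,0.003,-0.05],"spin":1},{"offset":[0.002,0.003,-0.07],"spin":1},{"offset":[0.002,0.003,-0.085],"spin":1},{"offset":[0.002,0.003,-0.096],"spin":1},{"offset":[0.002,0.003,-0.1],"spin":1},{"offset":[0.002,0.003,-0.1],"spin":1}]'
python3 -m crank '[{"offset":[0,0,0],"spin":0},{"offset":[0,0,0],"spin":0},{"offset":[0,0,0],"spin":0},{"offset":[0,0,0],"spin":0},{"offset":[0,0,0],"spin":0},{"offset":[0,0,0],"spin":0},{"offset":[0,0,0],"spin":0},{"offset":[0,0,0],"spin":0}]' 0.2 20
```

```text
clock: 6.57
eef_pos: [634.4, -100.9, 27.0]
eef_rot: [3.14, -0.002, 0.55]
wrist_force: [-0.5, 0.1, -0.7]
finger_gap: 79.8
clock: 7.23
eef_pos: [634.4, -100.9, 27.1]
eef_rot: [3.14, -0.002, 0.55]
wrist_force: [-0.3, -0.8, 1.3]
finger_gap: 32.5
```

```bash
python3 -m crank '[{"offset":[0,0,0.005],"spin":0},{"offset":[0,0,0.018],"spin":0},{"offset":[0,0,0.035],"spin":0},{"offset":[0,0,0.055],"spin":0},{"offset":[0,0,0.075],"spin":0},{"offset":[0,-0.010,0.09],"spin":0},{"offset":[0,-0.025,0.095],"spin":0},{"offset":[-0.001,-0.045,0.095],"spin":0}]'
python3 -m crank '[{"offset":[0,-0.025,0],"spin":0},{"offset":[-0.001,-0.050,0],"spin":0},{"offset":[-0.002,-0.075,0],"spin":-1},{"offset":[-0.003,-0.100,0],"spin":-2},{"offset":[-0.004,-0.125,0],"spin":-3},{"offset":[-0.005,-0.145,0],"spin":-3},{"offset":[-0.006,-0.155,0],"spin":-3},{"offset":[-0.006,-0.155,0],"spin":-3}]'
python3 - <<'E'
from h import *
s=manip.read_state();print(s['eef_pos'],s['eef_rot'],s['finger_gap'])
p=view('wrist');save(p,'w2.png')
for n in ['holder_square_small']: print(n,fit(n,[p]),fit(n,[p],z=0))
p['pixels'];print(fit('square_small',[p],z=70,a=(628,-300)))
E
```

```text
clock: 7.9
eef_pos: [634.2, -146.3, 124.5]
eef_rot: [3.137, -0.004, 0.551]
wrist_force: [0.2, 0.1, -1.5]
finger_gap: 32.0
clock: 8.57
eef_pos: [627.3, -303.7, 124.2]
eef_rot: [3.138, -0.003, 0.496]
wrist_force: [-0.3, 0.9, -0.9]
finger_gap: 32.4
[ 627.32663287 -303.65543188  124.15978333] [ 3.13771739 -0.00341106  0.49648998] 32.40679798699716
holder_square_small (1, array([ 627.1, -299.1,   -7.4,   26.4]), 1.9) (1, array([ 628.8, -298.8,    0. ,   27. ]), 2.32)
(1, array([ 613. , -310.4,    0. ,   35.7]), 3.9)
```

View pics/w2.png

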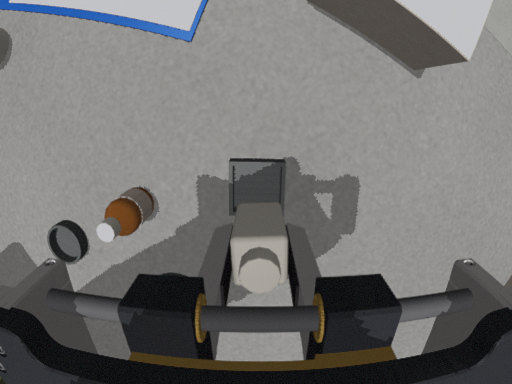

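The jar hangs straight in the grip at px (260,245) and the holder lies under it at (257,185). I lower it with a 3.5 mm y correction.

```bash
python3 -m crank '[{"offset":[0.001,0.003,-0.01],"spin":0},{"offset":[0.001,0.003,-0.03],"spin":0},{"offset":[0.001,0.003,-0.05],"spin":0},{"offset":[0.001,0.003,-0.067],"spin":0},{"offset":[0.001,0.003,-0.08],"spin":0},{"offset":[0.001,0.003,-0.088],"spin":0},{"offset":[0.001,0.003,-0.092],"spin":0},{"offset":[0.001,0.003,-0.092],"spin":0}]'
```

```text
clock: 9.43
eef_pos: [629.5, -296.8, 32.2]
eef_rot: [3.138, -0.004, 0.5]
wrist_force: [0.2, 0.8, -0.4]
finger_gap: 31.7
```

```bash
python3 -m crank '[{"offset":[-0.001,-0.002,0],"spin":0},{"offset":[-0.001,-0.003,0],"spin":0},{"offset":[-0.001,-0.003,-0.001],"spin":0},{"offset":[-0.001,-0.003,-0.0015],"spin":0},{"offset":[-0.001,-0.003,-0.0015],"spin":0},{"offset":[-0.001,-0.003,-0.0015],"spin":0},{"offset":[-0.001,-0.003,-0.0015],"spin":0},{"offset":[-0.001,-0.003,-0.0015],"spin":0}]'
python3 -m crank '[{"offset":[0,0,0],"spin":0},{"offset":[0,0,0],"spin":0},{"offset":[0,0,0],"spin":0},{"offset":[0,0,0],"spin":0},{"offset":[0,0,0.005],"spin":0},{"offset":[0,0,0.02],"spin":0},{"offset":[0,0,0.05],"spin":0},{"offset":[0,0,0.09],"spin":0}]' 0.7
```

```text
clock: 10.1
eef_pos: [628.7, -300.0, 31.1]
eef_rot: [3.137, -0.004, 0.5]
wrist_force: [0.2, -1.5, 2.3]
finger_gap: 31.7
clock: 10.77
eef_pos: [627.6, -299.4, 120.7]
eef_rot: [3.141, -0.002, 0.5]
wrist_force: [0.5, -0.0, 0.4]
finger_gap: 65.9
```

```bash
python3 -m crank '[{"offset":[0,0.02,0.02],"spin":0},{"offset":[0,0.05,0.04],"spin":0},{"offset":[0,0.085,0.06],"spin":0},{"offset":[0,0.12,0.07],"spin":0},{"offset":[0,0.16,0.07],"spin":0},{"offset":[0,0.2,0.07],"spin":0},{"offset":[0,0.24,0.07],"spin":0},{"offset":[0,0.28,0.07],"spin":0}]' 0.95
python3 -m crank '[{"offset":[0.001,0.03,0],"spin":0},{"offset":[0.002,0.06,0],"spin":0},{"offset":[0.003,0.085,-0.01],"spin":0},{"offset":[0.004,0.105,-0.02],"spin":0},{"offset":[0.004,0.12,-0.035],"spin":0},{"offset":[0.004,0.124,-0.05],"spin":0},{"offset":[0.004,0.124,-0.055],"spin":0},{"offset":[0.004,0.124,-0.055],"spin":0}]'
python3 - <<'E'
from h import *
s=manip.read_state();print(s['eef_pos'],s['eef_rot'])
p=view('wrist');save(p,'w3.png')
for n in ['round_large','square_large','amber_b','holder_square_large','round_small']: print(n,fit(n,[p]),fit(n,[p],z=0))
q=[view('scene'),view('side')]
print(fit('square_small',q,a=(628,-300)))
E
```

```text
clock: 11.43
eef_pos: [627.4, -17.6, 192.5]
eef_rot: [3.14, -0.003, 0.5]
wrist_force: [1.2, 0.1, 1.0]
finger_gap: 89.5
clock: 12.1
eef_pos: [630.9, 106.4, 137.4]
eef_rot: [3.14, -0.002, 0.501]
wrist_force: [-0.6, 0.1, 0.7]
finger_gap: 89.2
[630.939108   106.41008503 137.35414042] [ 3.14035611e+00 -2.01800499e-03  5.00613308e-01]
round_large (1, array([631.5, 105.6,  -2.5,  -1.3]), 0.32) (1, array([6.322e+02, 1.060e+02, 0.000e+00, 5.000e-01]), 0.45)
square_large (1, array([ 365.5,   97.1, -168.8,  -22.5]), 4.24) (1, array([466.3, 114. ,  -0. ,   2.3]), 20.13)
amber_b (1, array([533.7, 202.5, -11.1,  35.6]), 0.54) (1, array([540.4, 200.3,   0. ,  26.2]), 1.14)
holder_square_large (1, array([633.4, 296.5,  -3.3, -24. ]), 0.54) (1, array([634.1, 295. ,   0. , -24. ]), 0.72)
round_small (1, array([465.4, 287. ,  -7.7,   0.6]), 0.3) (1, array([4.717e+02, 2.833e+02, 0.000e+00, 2.000e-01]), 0.67)
(2, array([ 628. , -304.9,    5.7,   23.8]), 1.73)
```

Jar height and position check out in the wrist view (z −2.5 mm), and square_small fits at about z 4 in its holder. I descend on round_large and grip.

```bash
python3 -m crank '[{"offset":[0.001,0,-0.01],"spin":0},{"offset":[0.001,0,-0.03],"spin":0},{"offset":[0.001,0,-0.055],"spin":0},{"offset":[0.001,0,-0.08],"spin":0},{"offset":[0.001,0,-0.097],"spin":0},{"offset":[0.001,0,-0.107],"spin":0},{"offset":[0.001,0,-0.11],"spin":0},{"offset":[0.001,0,-0.11],"spin":0}]'
python3 -m crank '[{"offset":[0,0,0],"spin":0},{"offset":[0,0,0],"spin":0},{"offset":[0,0,0],"spin":0},{"offset":[0,0,0],"spin":0},{"offset":[0,0,0],"spin":0},{"offset":[0,0,0],"spin":0},{"offset":[0,0,0],"spin":0},{"offset":[0,0,0],"spin":0}]' 0.45 25
python3 -m crank '[{"offset":[0,0,0.005],"spin":0},{"offset":[0,0,0.018],"spin":0},{"offset":[0,0,0.035],"spin":0},{"offset":[0,0,0.055],"spin":0},{"offset":[0,0,0.08],"spin":0},{"offset":[0,0,0.105],"spin":0},{"offset":[0,0,0.12],"spin":0},{"offset":[0,0,0.12],"spin":0}]'
```

```text
clock: 13.52
eef_pos: [632.2, 106.4, 27.0]
eef_rot: [3.14, -0.002, 0.5]
wrist_force: [-1.2, 0.4, 0.3]
finger_gap: 89.0
clock: 14.18
eef_pos: [632.4, 106.4, 27.4]
eef_rot: [3.14, -0.003, 0.5]
wrist_force: [-0.6, -1.0, 4.2]
finger_gap: 55.6
clock: 14.85
eef_pos: [633.8, 106.7, 152.2]
eef_rot: [3.138, -0.009, 0.5]
wrist_force: [-0.5, 0.3, -1.1]
finger_gap: 55.6
```

```bash
python3 -m crank '[{"offset":[-0.006,-0.013,0],"spin":0},{"offset":[-0.018,-0.038,0],"spin":0},{"offset":[-0.033,-0.070,0],"spin":0},{"offset":[-0.049,-0.102,0],"spin":0},{"offset":[-0.065,-0.135,0],"spin":0},{"offset":[-0.080,-0.168,0],"spin":0},{"offset":[-0.096,-0.200,0],"spin":0},{"offset":[-0.110,-0.232,0],"spin":0}]'
python3 -m crank '[{"offset":[-0.015,-0.030,0],"spin":0},{"offset":[-0.029,-0.060,0],"spin":0},{"offset":[-0.043,-0.090,0],"spin":0},{"offset":[-0.055,-0.115,0],"spin":0},{"offset":[-0.065,-0.138,0],"spin":0},{"offset":[-0.072,-0.151,0],"spin":0},{"offset":[-0.075,-0.156,0],"spin":0},{"offset":[-0.075,-0.156,0],"spin":0}]'
python3 - <<'E'
from h import *
s=manip.read_state();print(s['eef_pos'],s['eef_rot'],s['finger_gap'])
p=view('wrist');save(p,'w4.png')
print(fit('holder_round_large',[p]),fit('holder_round_large',[p],z=0))
E
```

```text
clock: 15.52
eef_pos: [521.5, -127.0, 151.2]
eef_rot: [3.139, -0.007, 0.5]
wrist_force: [1.2, 0.4, -2.3]
finger_gap: 55.7
clock: 16.18
eef_pos: [445.3, -283.6, 150.4]
eef_rot: [3.14, -0.007, 0.498]
wrist_force: [-0.7, 0.2, -1.0]
finger_gap: 55.6
[ 445.31467134 -283.62657991  150.40146825] [ 3.14011056 -0.00685433  0.49828756] 55.61626837911397
(1, array([ 447. , -280.4,   -9.5,   15.3]), 3.75) (1, array([ 4.482e+02, -2.798e+02, -0.000e+00,  4.000e-01]), 4.33)
```

View pics/w4.png

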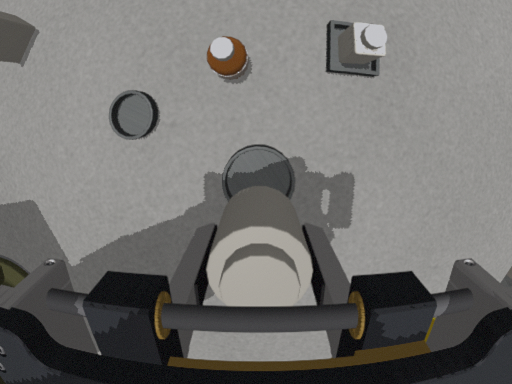

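Wrist view: the jar is held over its cup (cup centre px ~(258,180)), and square_small stands inside its holder at (357,45). Lowering.

```bash
python3 -m crank '[{"offset":[0.003,0.002,-0.01],"spin":0},{"offset":[0.003,0.002,-0.03],"spin":0},{"offset":[0.003,0.002,-0.055],"spin":0},{"offset":[0.003,0.002,-0.08],"spin":0},{"offset":[0.003,0.002,-0.1],"spin":0},{"offset":[0.003,0.002,-0.111],"spin":0},{"offset":[0.003,0.002,-0.116],"spin":0},{"offset":[0.003,0.002,-0.116],"spin":0}]'
```

```text
clock: 17.0
eef_pos: [449.6, -279.5, 34.1]
eef_rot: [3.141, -0.007, 0.501]
wrist_force: [0.3, -0.4, -1.0]
finger_gap: 55.4
```

```bash
python3 -m crank '[{"offset":[-0.001,-0.0015,-0.001],"spin":0},{"offset":[-0.001,-0.0015,-0.002],"spin":0},{"offset":[-0.001,-0.0015,-0.003],"spin":0},{"offset":[-0.001,-0.0015,-0.003],"spin":0},{"offset":[-0.001,-0.0015,-0.003],"spin":0},{"offset":[-0.001,-0.0015,-0.003],"spin":0},{"offset":[-0.001,-0.0015,-0.003],"spin":0},{"offset":[-0.001,-0.0015,-0.003],"spin":0}]'
python3 -m crank '[{"offset":[0,0,0],"spin":0},{"offset":[0,0,0],"spin":0},{"offset":[0,0,0],"spin":0},{"offset":[0,0,0],"spin":0},{"offset":[0,0,0],"spin":0},{"offset":[0,0,0],"spin":0},{"offset":[0,0,0.002],"spin":0},{"offset":[0,0,0.010],"spin":0}]' 0.85
python3 -m crank '[{"offset":[0,0,0.03],"spin":0},{"offset":[0,0,0.06],"spin":0},{"offset":[0,0,0.09],"spin":0},{"offset":[0,0,0.12],"spin":0},{"offset":[0,0.02,0.14],"spin":0},{"offset":[0,0.05,0.15],"spin":0},{"offset":[0,0.085,0.15],"spin":0},{"offset":[0,0.12,0.15],"spin":0}]' 0.95
```

```text
clock: 17.67
eef_pos: [448.9, -281.1, 31.4]
eef_rot: [3.14, -0.007, 0.501]
wrist_force: [0.1, 1.0, 3.3]
finger_gap: 55.5
clock: 18.33
eef_pos: [448.3, -280.8, 40.8]
eef_rot: [-3.141, -0.006, 0.501]
wrist_force: [-1.3, -0.2, -0.7]
finger_gap: 79.6
clock: 19.0
eef_pos: [448.2, -159.8, 192.2]
eef_rot: [3.14, -0.008, 0.5]
wrist_force: [0.9, 0.3, -0.6]
finger_gap: 89.4
```

```bash
python3 -m crank '[{"offset":[0.002,0.038,0],"spin":-4},{"offset":[0.005,0.076,0],"spin":-8},{"offset":[0.008,0.114,0],"spin":-12},{"offset":[0.011,0.15,0],"spin":-17},{"offset":[0.014,0.186,0],"spin":-22},{"offset":[0.017,0.22,0],"spin":-27},{"offset":[0.020,0.25,0],"spin":-31},{"offset":[0.021,0.27,0],"spin":-33}]'
python3 -m crank '[{"offset":[0,0.004,-0.01],"spin":0},{"offset":[0,0.004,-0.02],"spin":0},{"offset":[0,0.004,-0.03],"spin":0},{"offset":[0,0.004,-0.04],"spin":0},{"offset":[0,0.004,-0.05],"spin":0},{"offset":[0,0.004,-0.055],"spin":0},{"offset":[0,0.004,-0.055],"spin":0},{"offset":[0,0.004,-0.055],"spin":0}]'
python3 - <<'E'
from h import *
s=manip.read_state();print(s['eef_pos'],s['eef_rot'])
p=view('wrist');save(p,'w5.png')
for n in ['square_large','amber_b','holder_square_large','round_small']: print(n,fit(n,[p]),fit(n,[p],z=0))
E
```

```text
clock: 19.67
eef_pos: [469.1, 112.8, 193.0]
eef_rot: [3.141, -0.008, -0.078]
wrist_force: [-0.1, -0.3, 0.1]
finger_gap: 89.1
clock: 20.33
eef_pos: [469.1, 116.4, 137.9]
eef_rot: [3.141, -0.008, -0.079]
wrist_force: [-0.1, -0.4, -0.6]
finger_gap: 89.1
[469.14584136 116.35788386 137.9016425 ] [ 3.14051759 -0.00805887 -0.07870226]
square_large (1, array([466.4, 118. ,  -9.6,  -6.1]), 0.81) (1, array([469.1, 117.5,   0. ,  -6.3]), 1.6)
amber_b (1, array([540.2, 204.8, -13.2,  -2.4]), 0.8) (1, array([540.6, 200.1,   0. ,   6.5]), 1.29)
holder_square_large (1, array([634.7, 296.5,  -1.4, -24.5]), 0.39) (1, array([634.3, 295.8,   0. , -24.4]), 0.43)
round_small None None
```

View pics/w5.png

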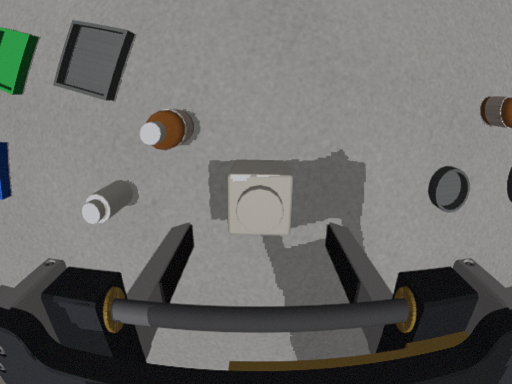

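The jar is at px (260,205), centred between the fingers with its sides nearly aligned to the tool. I spin −1.5°, descend, grip and lift.

```bash
python3 -m crank '[{"offset":[0,0.001,-0.01],"spin":-1},{"offset":[0,0.001,-0.03],"spin":-1.5},{"offset":[0,0.001,-0.055],"spin":-1.5},{"offset":[0,0.001,-0.08],"spin":-1.5},{"offset":[0,0.001,-0.098],"spin":-1.5},{"offset":[0,0.001,-0.108],"spin":-1.5},{"offset":[0,0.001,-0.111],"spin":-1.5},{"offset":[0,0.001,-0.111],"spin":-1.5}]'
python3 -m crank '[{"offset":[0,0,0],"spin":0},{"offset":[0,0,0],"spin":0},{"offset":[0,0,0],"spin":0},{"offset":[0,0,0],"spin":0},{"offset":[0,0,0],"spin":0},{"offset":[0,0,0],"spin":0},{"offset":[0,0,0],"spin":0},{"offset":[0,0,0],"spin":0}]' 0.45 25
python3 -m crank '[{"offset":[0,0,0.005],"spin":0},{"offset":[0,0,0.018],"spin":0},{"offset":[0,0,0.035],"spin":0},{"offset":[0,0,0.055],"spin":0},{"offset":[0,0,0.08],"spin":0},{"offset":[0,0,0.105],"spin":0},{"offset":[0,0,0.125],"spin":0},{"offset":[0,0,0.125],"spin":0}]'
```

```text
clock: 21.45
eef_pos: [468.9, 117.8, 26.7]
eef_rot: [3.14, -0.008, -0.105]
wrist_force: [0.3, -0.1, -1.2]
finger_gap: 89.3
clock: 22.12
eef_pos: [469.1, 117.8, 27.1]
eef_rot: [3.141, -0.008, -0.105]
wrist_force: [-1.0, -1.1, 5.3]
finger_gap: 56.1
clock: 22.78
eef_pos: [470.5, 118.1, 155.9]
eef_rot: [-3.141, -0.014, -0.105]
wrist_force: [0.3, 0.9, -1.6]
finger_gap: 55.8
```

```bash
python3 -m crank '[{"offset":[0.010,0.011,0],"spin":0},{"offset":[0.032,0.034,0],"spin":-3},{"offset":[0.058,0.062,0],"spin":-6},{"offset":[0.086,0.092,0],"spin":-10},{"offset":[0.114,0.122,0],"spin":-14},{"offset":[0.138,0.148,0],"spin":-17},{"offset":[0.156,0.168,0],"spin":-18},{"offset":[0.164,0.177,0],"spin":-18}]'
python3 -m crank '[{"offset":[0,0,-0.005],"spin":0},{"offset":[0,0,-0.01],"spin":0},{"offset":[0,0,-0.015],"spin":0},{"offset":[0,0,-0.025],"spin":0},{"offset":[0,0,-0.035],"spin":0},{"offset":[0,0,-0.045],"spin":0},{"offset":[0,0,-0.05],"spin":0},{"offset":[0,0,-0.05],"spin":0}]'
python3 - <<'E'
from h import *
s=manip.read_state();print(s['eef_pos'],s['eef_rot'],s['finger_gap'])
p=view('wrist');save(p,'w6.png')
E
```

```text
clock: 23.45
eef_pos: [635.2, 297.4, 153.2]
eef_rot: [3.141, -0.012, -0.419]
wrist_force: [-0.6, 0.9, -2.0]
finger_gap: 55.7
clock: 24.12
eef_pos: [634.5, 296.9, 101.4]
eef_rot: [3.139, -0.01, -0.419]
wrist_force: [-0.3, -0.3, -1.8]
finger_gap: 55.8
[634.54083758 296.91361134 101.36706829] [ 3.13890762 -0.01028627 -0.41891629] 55.7562806474784
```

View pics/w6.png

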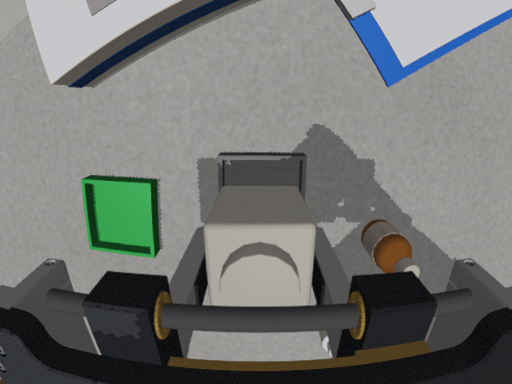

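The jar is parallel to its holder (back edge px 218–306) and centred on it, with the green look-alike off to the left. Lowering.

```bash
python3 -m crank '[{"offset":[0,-0.001,-0.01],"spin":0},{"offset":[0,-0.001,-0.025],"spin":0},{"offset":[0,-0.001,-0.04],"spin":0},{"offset":[0,-0.001,-0.052],"spin":0},{"offset":[0,-0.001,-0.061],"spin":0},{"offset":[0,-0.001,-0.066],"spin":0},{"offset":[0,-0.001,-0.068],"spin":0},{"offset":[0,-0.001,-0.068],"spin":0}]'
```

```text
clock: 24.83
eef_pos: [635.0, 296.1, 34.4]
eef_rot: [3.14, -0.011, -0.419]
wrist_force: [0.4, -0.3, -1.0]
finger_gap: 56.0
```

```bash
python3 -m crank '[{"offset":[0,-0.0005,-0.001],"spin":0},{"offset":[0,-0.0005,-0.002],"spin":0},{"offset":[0,-0.0005,-0.003],"spin":0},{"offset":[0,-0.0005,-0.0035],"spin":0},{"offset":[0,-0.0005,-0.0035],"spin":0},{"offset":[0,-0.0005,-0.0035],"spin":0},{"offset":[0,-0.0005,-0.0035],"spin":0},{"offset":[0,-0.0005,-0.0035],"spin":0}]'
python3 -m crank '[{"offset":[0,0,0],"spin":0},{"offset":[0,0,0],"spin":0},{"offset":[0,0,0],"spin":0},{"offset":[0,0,0],"spin":0},{"offset":[0,0,0],"spin":0},{"offset":[0,0,0],"spin":0},{"offset":[0,0,0.002],"spin":0},{"offset":[0,0,0.010],"spin":0}]' 0.85
python3 -m crank '[{"offset":[0,0,0.03],"spin":0},{"offset":[0,0,0.06],"spin":0},{"offset":[0,0,0.09],"spin":0},{"offset":[0,0,0.115],"spin":0},{"offset":[-0.02,0,0.12],"spin":0},{"offset":[-0.05,0,0.12],"spin":0},{"offset":[-0.085,0,0.12],"spin":0},{"offset":[-0.12,-0.005,0.12],"spin":0}]'
```

```text
clock: 25.5
eef_pos: [635.2, 295.7, 31.2]
eef_rot: [3.14, -0.012, -0.419]
wrist_force: [-0.4, -0.2, 0.8]
finger_gap: 55.9
clock: 26.17
eef_pos: [634.6, 295.4, 40.3]
eef_rot: [3.139, -0.01, -0.419]
wrist_force: [-0.4, -0.6, 0.4]
finger_gap: 80.1
clock: 26.83
eef_pos: [513.1, 290.6, 160.8]
eef_rot: [3.14, -0.011, -0.419]
wrist_force: [0.6, 0.1, 0.5]
finger_gap: 79.7
```

```bash
python3 -m crank '[{"offset":[-0.015,-0.003,0],"spin":0},{"offset":[-0.030,-0.006,0],"spin":0},{"offset":[-0.040,-0.009,0],"spin":0},{"offset":[-0.040,-0.009,-0.01],"spin":0},{"offset":[-0.040,-0.009,-0.02],"spin":0},{"offset":[-0.040,-0.009,-0.03],"spin":0},{"offset":[-0.040,-0.009,-0.035],"spin":0},{"offset":[-0.040,-0.009,-0.035],"spin":0}]' 0.75
python3 - <<'E'
from h import *
s=manip.read_state();print(s['eef_pos'],s['eef_rot'])
p=view('wrist');save(p,'w7.png')
for n in ['round_small','square_large']: print(n,fit(n,[p]),fit(n,[p],z=0))
E
```

```text
clock: 27.5
eef_pos: [472.9, 281.2, 123.7]
eef_rot: [3.137, -0.009, -0.419]
wrist_force: [0.3, -0.2, 0.6]
finger_gap: 70.3
[472.8720835  281.18944064 123.72141839] [ 3.13708334 -0.00869869 -0.41914827]
round_small (1, array([471.6, 282.3,  -1.8,   4. ]), 0.39) (1, array([472.1, 282.1,   0. ,   4. ]), 0.42)
square_large None None
```

View pics/w7.png

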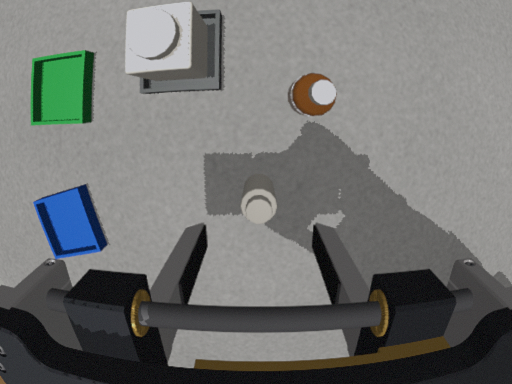

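square_large stands inside its holder at px (178,45), and round_small at (260,200) is centred between the open fingers. Descend, grip, lift.

```bash
python3 -m crank '[{"offset":[0,0.001,-0.01],"spin":0},{"offset":[0,0.001,-0.03],"spin":0},{"offset":[0,0.001,-0.05],"spin":0},{"offset":[0,0.001,-0.07],"spin":0},{"offset":[0,0.001,-0.085],"spin":0},{"offset":[0,0.001,-0.094],"spin":0},{"offset":[0,0.001,-0.097],"spin":0},{"offset":[0,0.001,-0.097],"spin":0}]'
python3 -m crank '[{"offset":[0,0,0],"spin":0},{"offset":[0,0,0],"spin":0},{"offset":[0,0,0],"spin":0},{"offset":[0,0,0],"spin":0},{"offset":[0,0,0],"spin":0},{"offset":[0,0,0],"spin":0},{"offset":[0,0,0],"spin":0},{"offset":[0,0,0],"spin":0}]' 0.2 20
python3 -m crank '[{"offset":[0,0,0.005],"spin":0},{"offset":[0,0,0.018],"spin":0},{"offset":[0,0,0.035],"spin":0},{"offset":[0,0,0.055],"spin":0},{"offset":[0,0,0.08],"spin":0},{"offset":[0,0,0.105],"spin":0},{"offset":[0,0,0.125],"spin":0},{"offset":[0,0,0.125],"spin":0}]'
```

```text
clock: 28.42
eef_pos: [473.2, 282.6, 28.7]
eef_rot: [3.139, -0.01, -0.419]
wrist_force: [-0.5, 0.4, 0.1]
finger_gap: 70.4
clock: 29.08
eef_pos: [473.3, 282.6, 28.8]
eef_rot: [3.139, -0.011, -0.419]
wrist_force: [-1.3, -0.1, 1.6]
finger_gap: 31.7
clock: 29.75
eef_pos: [474.7, 283.4, 158.3]
eef_rot: [-3.139, -0.015, -0.419]
wrist_force: [0.2, 1.0, 0.1]
finger_gap: 31.7
```

```bash
python3 -m crank '[{"offset":[-0.001,-0.012,0],"spin":0},{"offset":[-0.003,-0.036,0],"spin":0},{"offset":[-0.005,-0.066,0],"spin":0},{"offset":[-0.007,-0.1,0],"spin":0},{"offset":[-0.009,-0.135,0],"spin":0},{"offset":[-0.011,-0.17,0],"spin":0},{"offset":[-0.013,-0.205,0],"spin":0},{"offset":[-0.015,-0.24,0],"spin":0}]'
python3 -m crank '[{"offset":[-0.002,-0.032,0],"spin":0},{"offset":[-0.004,-0.062,0],"spin":0},{"offset":[-0.006,-0.092,0],"spin":0},{"offset":[-0.008,-0.118,0],"spin":0},{"offset":[-0.010,-0.14,0],"spin":0},{"offset":[-0.011,-0.153,-0.01],"spin":0},{"offset":[-0.011,-0.159,-0.02],"spin":0},{"offset":[-0.011,-0.161,-0.03],"spin":0}]'
python3 - <<'E'
from h import *
s=manip.read_state();print(s['eef_pos'],s['eef_rot'],s['finger_gap'])
p=view('wrist');save(p,'w8.png')
print(fit('holder_round_small',[p]))
q=[view('scene'),view('side')]
print(fit('holder_round_small',q),fit('round_large',q,a=(449,-281)),fit('square_large',q,a=(635,295)))
E
```

```text
clock: 30.42
eef_pos: [458.3, 41.2, 157.2]
eef_rot: [-3.14, -0.013, -0.419]
wrist_force: [0.7, -0.9, 0.2]
finger_gap: 32.1
clock: 31.08
eef_pos: [446.4, -120.6, 125.6]
eef_rot: [-3.14, -0.012, -0.42]
wrist_force: [-0.5, 0.1, -0.4]
finger_gap: 31.6
[ 446.41046056 -120.57910814  125.59685765] [-3.1396909  -0.01173498 -0.42039759] 31.626932919743883
(1, array([ 447.4, -118.8,   -2.5,    4.1]), 1.62)
(2, array([ 448.4, -121.4,   -1.5,   14.5]), 0.53) (2, array([ 439.8, -292.7,   -0. ,   -8.7]), 2.13) (2, array([635.8, 294.3,   3.5, -24.6]), 1.43)
```

View pics/w8.png

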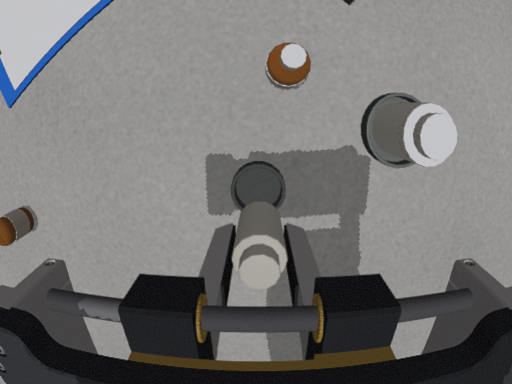

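round_small is centred over its cup (px 258,187), and round_large stands in its cup at (400,130). Lowering.

```bash
python3 -m crank '[{"offset":[0.001,0,-0.01],"spin":0},{"offset":[0.001,0,-0.03],"spin":0},{"offset":[0.001,0,-0.05],"spin":0},{"offset":[0.001,0,-0.067],"spin":0},{"offset":[0.001,0,-0.08],"spin":0},{"offset":[0.001,0,-0.087],"spin":0},{"offset":[0.001,0,-0.09],"spin":0},{"offset":[0.001,0,-0.09],"spin":0}]'
```

```text
clock: 32.25
eef_pos: [448.4, -119.4, 37.0]
eef_rot: [-3.139, -0.013, -0.418]
wrist_force: [-0.0, -0.5, -0.6]
finger_gap: 31.5
```

```bash
python3 -m crank '[{"offset":[0,0,-0.001],"spin":0},{"offset":[0,0,-0.002],"spin":0},{"offset":[0,0,-0.003],"spin":0},{"offset":[0,0,-0.004],"spin":0},{"offset":[0,0,-0.0045],"spin":0},{"offset":[0,0,-0.0045],"spin":0},{"offset":[0,0,-0.0045],"spin":0},{"offset":[0,0,-0.0045],"spin":0}]'
```

```text
clock: 32.92
eef_pos: [448.6, -119.5, 32.8]
eef_rot: [-3.139, -0.014, -0.418]
wrist_force: [-0.0, -0.0, 2.8]
finger_gap: 31.9
```

```bash
python3 -m crank '[{"offset":[0,0,0],"spin":0},{"offset":[0,0,0],"spin":0},{"offset":[0,0,0],"spin":0},{"offset":[0,0,0],"spin":0},{"offset":[0,0,0],"spin":0},{"offset":[0,0,0],"spin":0},{"offset":[0,0,0.002],"spin":0},{"offset":[0,0,0.010],"spin":0}]' 0.7
python3 -m crank '[{"offset":[0,0,0.03],"spin":0},{"offset":[0,0,0.065],"spin":0},{"offset":[0,0,0.1],"spin":0},{"offset":[0,0,0.135],"spin":0},{"offset":[-0.01,0.02,0.16],"spin":0},{"offset":[-0.02,0.05,0.17],"spin":0},{"offset":[-0.03,0.085,0.18],"spin":0},{"offset":[-0.04,0.12,0.18],"spin":0}]'
python3 -m crank '[{"offset":[0,0,0],"spin":0},{"offset":[0,0,0],"spin":0},{"offset":[0,0,0],"spin":0},{"offset":[0,0,0],"spin":0},{"offset":[0,0,0],"spin":0},{"offset":[0,0,0],"spin":0},{"offset":[0,0,0],"spin":0},{"offset":[0,0,0],"spin":0}]'
python3 - <<'E'
from h import *
w=view('wrist');q=[view('scene'),view('side')]
save(w,'w9.png');a=q[0]['pixels'][90:290,110:370];b=q[1]['pixels'][90:290,140:400]
cv2.imwrite('pics/f.png',cv2.resize(np.vstack([a,b])[:,:,::-1],None,fx=1.5,fy=1.5,interpolation=cv2.INTER_CUBIC))
for n in A0:
    t=tuple(A0['holder_'+n]) if 'holder_'+n in A0 else None
    print(n,fit(n,q,a=t),fit(n,[w],a=t,z=4 if t else 0))
E
```

```text
clock: 33.58
eef_pos: [448.0, -119.3, 42.3]
eef_rot: [-3.14, -0.012, -0.418]
wrist_force: [-0.1, 0.3, 0.7]
finger_gap: 65.8
clock: 34.25
eef_pos: [407.8, 1.6, 224.9]
eef_rot: [-3.138, -0.015, -0.42]
wrist_force: [0.3, 1.3, 0.2]
finger_gap: 65.9
clock: 34.92
eef_pos: [407.8, 1.3, 224.7]
eef_rot: [-3.138, -0.015, -0.42]
wrist_force: [-0.0, -0.1, 0.1]
finger_gap: 65.9
round_large (2, array([ 448. , -286.5,    5.4,  -34.1]), 1.36) (1, array([ 448.1, -281.4,   -0. ,    3.1]), 0.44)
round_small (2, array([ 449.3, -121.4,    7.4,   28.2]), 1.41) (1, array([ 448.2, -118.2,   -0. ,   -4.8]), 0.41)
square_large (2, array([635.7, 292.9,   2.9, -24.8]), 1.42) (1, array([635.8, 297.8,   0. , -24.6]), 1.95)
square_small (2, array([ 628.4, -300.2,    6.1,   27.4]), 1.53) None
holder_round_large (2, array([ 4.464e+02, -2.716e+02,  3.000e-01,  1.760e+01]), 3.56) (1, array([ 446.8, -279.5,   -0. ,  -13.5]), 2.45)
holder_round_small (1, array([ 459.4, -175.8,  -40. ,   -3.9]), 0.32) (1, array([ 447.1, -118.1,    0. ,   -5.7]), 1.43)
holder_square_large (2, array([635.1, 292.1,  -3.5, -22.6]), 2.94) (1, array([634.2, 295.2,   0. , -25. ]), 0.95)
holder_square_small (2, array([ 629.1, -300.3,   -2.5,   26.1]), 1.56) None
amber_a (2, array([ 547.3, -195.2,   -1.1,  -44.7]), 1.19) (1, array([ 547.6, -191.5,    0. ,  -11.9]), 1.42)
amber_b (2, array([540.4, 199.4,  -1.3,   8.2]), 0.9) (1, array([540.3, 199.7,   0. , -26.6]), 1.1)
```

View pics/w9.png

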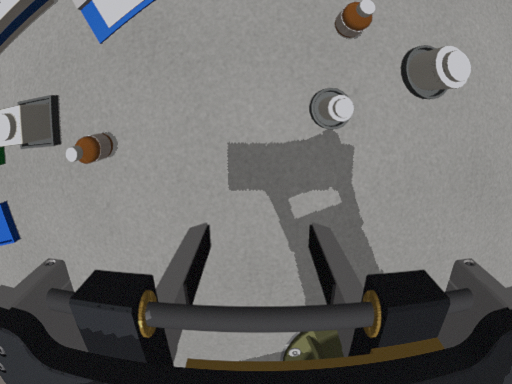

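View pics/f.png

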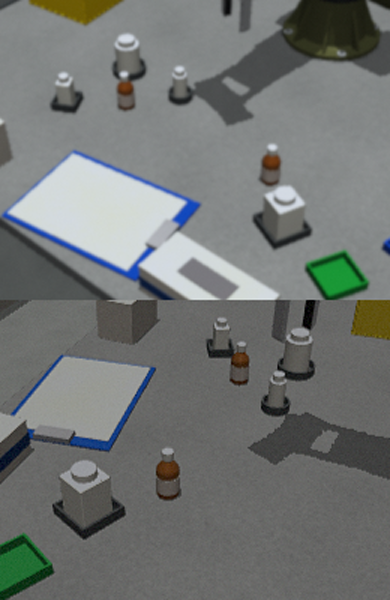

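All four jars stand upright in their matching holders, the ambers haven't moved, and the robot is clear. Handing in.

```bash
python3 -c "
from cell import manip
print(manip.sign_off())"
```

```text
the job is handed in; nothing more can be done
None
```

I placed all four white jars in their matching holders and handed the job in at about 35 s of the 112 s allowed. No verdict came back. No jar was dropped or tipped, and the amber bottles and the blue and green look-alikes were left alone.

**Final checks:**
- **Position:** Before hand-in, each jar fitted within about 5 mm of its holder's measured centre; the limit is 13 mm. The pictures show all four upright.
- **Height:** The scene and side cameras put the jar undersides at 3–7 mm, consistent with resting on the 4 mm floors.
- **Amber bottles:** Both read within about 3 mm of where they started.
- **Arm:** The gripper is open and clear of everything, with about 0 N at the wrist.

**Readings that failed or disagreed:**
- **Occluded views:** With jars standing in them, the holder fits were unreliable (one round_small holder fit was about 55 mm off). I used the holder positions measured while they were empty instead.
- **round_large:** One fit, taken while the arm was in view, was about 14 mm off its holder. With the arm clear, the wrist camera showed it within 1 mm and the fixed cameras within 5 mm.
- **square_small:** The wrist camera did not report square_small or its holder in the last look. That jar's final check rests on the scene and side cameras.

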